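Slide a spacer disc along the rail into the test pocket

ROBOT

A 6-joint arm with a two-finger parallel gripper is mounted at the origin on the work surface. World frame = base frame: x ahead of the robot, y to its left, z up, the work surface at z = 0. Lengths are in m, angles in rad, forces in N, time in s.
With the tool pointing down it reaches from about 0.25 to 0.725 m from the base axis. Payload 4 kg.
Tool frame: the origin (TCP) lies between the finger pads; the fingertips stand 17 mm ahead of it and the grasp point (between the pads) lies 2 mm behind it; z points along the fingers, x is the direction in which the jaws open and shut, and the axes are right-handed (so a half turn about z gives the same grasp; the last joint's range is limited). The gripper opens to 85 mm and grips with 20 to 120 N. Pads are 22 mm wide; open, the fingers measure 114 mm over their backs; the gripper's body (76 mm by 85 mm) begins 54 mm behind the grasp point. The pads swing forward as they close: fully open they stand 13 mm farther back than shut.
Start: joints at [1.102, 0.241, 0.005, 1.335, 0, 1.571], TCP at [0.226, 0.446, 0.248] pointing down, gripper open.
Joint ranges: [-2.72, 2.72], [-1.05, 1.87], [-1.09, 1.28], [-1.99, 2.15], [-1.42, 1.44], [-3.14, 3.14]. Speed limits (rad/s): [2.79, 2.79, 3.14, 3.14, 3.14, 3.14].

INTERFACE

Orientations are given as a unit quaternion [x, y, z, w].
In Python, from workcell import telemetry, cams, workorder gives the robot as it stands. The module is installed in compiled form; this text tells all that it offers.
- The arm moves only by the tool apply_moves, never from a script. Its argument "moves" is a list that holds one entry, the list of rows, each a list of 4 numbers: the shift along the tool's x, y, z in mm, then the turn about the tool's z in degrees. A call has exactly 10 rows; each row shifts and turns the pose as measured when the row begins, along the tool's axes as they then stand; what a row does not reach is not made up. A row lasts 1/10 s, in which the tool goes at most 50 mm and 8.59 degrees, less where a joint would pass 70% of its speed; a pose out of reach is approached as far as the arm can. A call with a gripper value outside its range is refused whole. "hand" is the gripper's target within -1 to 1 (fully open at 1, half-way at 0, shut at -1), set as the call begins (left out, the last holds). The fingers move at their own pace and stop on an object; the grip force is fixed at half the most. Time passes only in rows, so rows that do not move let the fingers close, or fill a call up. It gives the time, the measured TCP pose, the force and the opening at its end, in the units of the state.
- telemetry.get_obs(): the state, without advancing time (a new reading comes with each control period).
- cams.camera(name): name is "scene" or "top" or "wrist"; returns a dict with "color" (400x640x3 uint8, red, green, blue), "fovy" (degrees; the focal length in pixels is half the picture's height over the tangent of half this angle, whatever the lens; pixels are square), "cx", "cy" (the principal point, pixels), "camera_from_world" (4x4, takes a point from world to camera coordinates). Camera axes: x right, y down, z forward; pixel columns grow to the right and rows downward; lengths in m; the calibration is good to about 2 mm. The wrist camera is an equidistant fisheye: a pixel r from the principal point sees the ray r / f radians off the axis. A picture is of the moment at which its call begins. There is no depth.
- workorder.job_done(): hands the job in, once; it reports no verdict.
The state is a dict: "clock": time; "joint_pos": joint angles; "joint_vel": joint speeds; "tau": joint torques, N m; "eef_pos": TCP position; "tool_rot": TCP orientation; "ft_force": force on the tool from outside, world axes, zero at the start; "ft_torque": the same for the moment, N m; "grip_width": finger opening in m.
Only numpy, scipy, OpenCV 4.12 (cv2) and the standard library are available. Lean on these libraries where they do the work, as an engineer would, in place of code of your own. Each camera call takes 0.05 s, during which the arm holds its last target. There are 200 camera calls.

TASK

Load the leak-test nest without gripping or lifting anything: using the outside of the fingertips, push the round nylon spacer disc across the plate until it lies against the long back rail, then slide it along the rail into the open corner pocket (the one with the seal seat in its floor, not the one filled by the knobbed plug) until it is fully home against the end stop. Leave the disc lying flat there and move clear; do not disturb the square block, the stepped bush or the other things on the table.

Things in the scene. Friction and masses are not known exactly. Their poses are not given: they have to be found in the camera images.
- nest: Fixed dark steel base plate, 215 x 420 x 10 mm (local x -110..+105, y -210..+210); origin on the table under it, top face at z = 10 mm. Local x points from the robot's side to the back rail, y along the rail. The rail's face is at x = +75 mm; end stop faces at y = +190 and -190 mm. Rail, stops and lips stand 14 mm above the plate. No walls on the robot's side.
- rail_mid (a point): Middle of the back rail's face, half-way up: nest local x = 75, y = 0, z = 17 mm.
- lip_tip (a point): Centre of the rounding (radius 5 mm), at the top, of the tip of the short lip on the robot's side of the +y pocket; the -y pocket mirrors it. Each corner pocket lies between rail, end stop and lip: 52 mm wide, lip inner face at nest local x = 23 mm, lip 10 mm thick (x 13..23), reaching 28 mm from the end stop (to |y| = 162 mm). This point: x = 18, y = 167, z = 24 mm.
- disc: The loose round white nylon spacer disc; origin at the centre of its underside.
- disc_centre (a point): Centre (half-way up) of the loose round white nylon spacer disc, 48 mm diameter, 16 mm high, about 50 g, slippery on the steel (friction about 0.25), lying flat on the plate on the robot's side of the rail; the thing to slide. Seated, it touches rail and end stop, half-way into the pocket: its rear half stands out past the lip.
- seat_centre (a point): Centre of the flat round seal seat (rubber ring 32 mm across with a small port hole, flush) in the floor of the open pocket, on the plate's top face; the disc's centre is over it when the disc touches both rail and end stop (nest local x = +51, y = +166 or -166 mm: either end, it varies).
- plug: Fixed blanking plug that fills the other pocket: 44 x 44 x 18 mm aluminium block with a black ball knob, 46 mm high in all; origin at the centre of its underside, on the plate's top face.
- square: Loose white nylon square block, 30 x 30 x 14 mm, lying on the plate beside the disc; origin at the centre of its underside. Leave it alone.
- bush: Loose white nylon stepped bush standing on the plate beside the disc, 28 mm diameter foot, 20 mm neck, 34 mm high; origin at the centre of its underside. Leave it alone.
- driver: Loose screwdriver on the table, left of the plate, lying along its own x. Leave it alone.
- jar: Loose jar, 56 mm diameter, 70 mm high, on the table left of the plate; origin under its centre. Leave it alone.
- fitting: Loose air fitting, 24 mm diameter, 36 mm high, on the table right of the plate; origin under its centre. Leave it alone.
- cup: Loose small grey bowl, 70 mm across, 50 mm high, on the table right of the plate; origin under its centre. Leave it alone.
- spanner: Loose spanner on the table, right of the plate, lying along its own x. Leave it alone.
There are look-alikes about, which are no part of the job. What is shaped like the disc but black or blue is not meant.

How it is judged:
By the outcome, as a careful person would: the job done as asked, in the order asked, and still so for the second after the job is handed in, with the robot touching nothing.
It also fails if it takes over 48 s, if anything falls off the work surface, if the arm or the gripper's body presses on something with over 40 N, if the wrist force passes 120 N, or if a joint passes its speed limit or range.

## Working session

There is one attempt and no reset: what is moved stays moved. The work goes in short steps, Python scripts to look and compute and a tool call to move; the robot and the scene stay as the last step left them, time stands still between calls to the robot, and variables do not carry over. Pictures are saved under pics/ and viewed, about 8 in all and at most 12, crops included, and the job is handed in when it is done.

Besides the shell and the picture viewer there is one more tool, called by a JSON object that holds its "api" and its "payload", one argument or row to a line. apply_moves: Moves the arm, as the interface text tells. Its arguments: {"type":"object","properties":{"moves":{"type":"array"},"hand":{"type":"number"}},"required":["moves"]}

```bash
mkdir -p pics; cat > h.py <<'E'
import numpy as np, cv2
from workcell import telemetry, cams, workorder
def snap(n,f):
    c=cams.camera(n); np.savez(f'pics/{f}.npz',**c); cv2.imwrite(f'pics/{f}.png',c['color'][:,:,::-1]); return c
def load(f): return dict(np.load(f'pics/{f}.npz'))
def foc(c): return 200/np.tan(np.radians(float(c['fovy']))/2)
def pix2z(c,u,v,z):
    T=c['camera_from_world']; R=T[:3,:3]; o=-R.T@T[:3,3]
    d=R.T@np.array([(u-c['cx'])/foc(c),(v-c['cy'])/foc(c),1]); return o+d*(z-o[2])/d[2]
def proj(c,p):
    T=c['camera_from_world']; q=T[:3,:3]@np.array(p)+T[:3,3]; return q[0]/q[2]*foc(c)+c['cx'], q[1]/q[2]*foc(c)+c['cy']
E
python3 - <<'E'
from h import *
for n in('top','scene'):
    c=snap(n,n+'0'); print(n,c['fovy'],c['cx'],c['cy'],np.round(c['camera_from_world'],3).tolist())
o=telemetry.get_obs(); print(o['clock'],o['eef_pos'],o['tool_rot'],o['grip_width'])
E
```

```text
top 50.858840060566834 315.21381639189997 203.62382716147408 [[-0.009, -1.0, -0.007, -0.004], [-0.985, 0.01, -0.172, 0.521], [0.172, 0.006, -0.985, 1.273], [0.0, 0.0, 0.0, 1.0]]
scene 45.99488937413514 315.51692154552745 199.6249976408824 [[0.078, 0.997, -0.001, -0.035], [0.656, -0.052, -0.753, -0.325], [-0.751, 0.058, -0.658, 1.658], [0.0, 0.0, 0.0, 1.0]]
0.1 [0.2256612  0.44558023 0.24749571] [ 8.51996282e-01  5.23546961e-01 -8.16250956e-04  4.99011996e-04] 0.08566167801328564
```

View pics/top0.png

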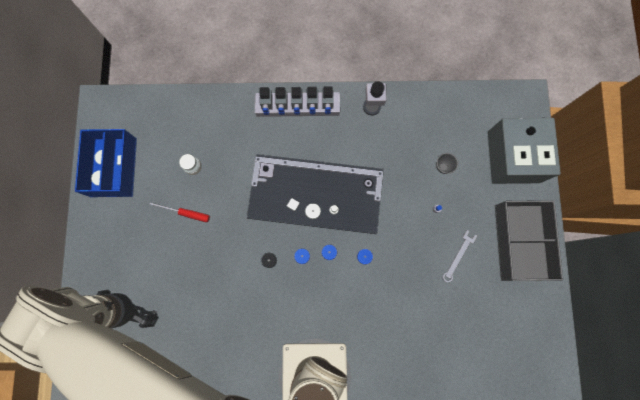

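View pics/scene0.png

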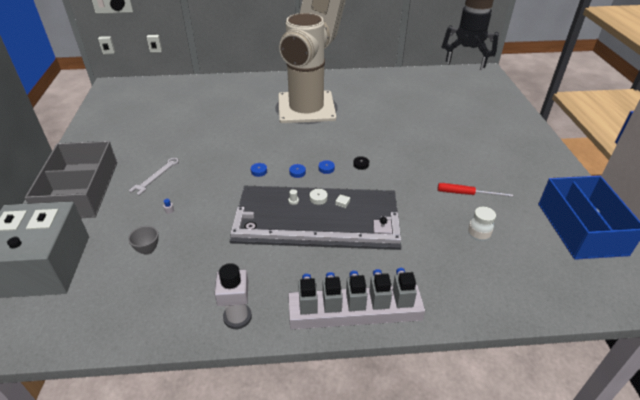

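Top view: the plug (265,170) fills the left (+y) pocket and the seat (368,183) is in the right (-y) pocket. Candidates for the disc are white (313,211) on the plate, blue (302,256), (329,252) and (365,256), black (269,260), and white ones in the blue bin (97,157/177). The one at (313,211) fits: white, round and lying on the plate between the square (293,204) and the bush (334,209). I'll confirm it in a crop.

```bash
python3 - <<'E'
import cv2
i=cv2.imread('pics/top0.png')[145:245,240:392]; cv2.imwrite('pics/crop0.png',cv2.resize(i,None,fx=5,fy=5,interpolation=cv2.INTER_CUBIC))
E
```

```text
(no output)
```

View pics/crop0.png

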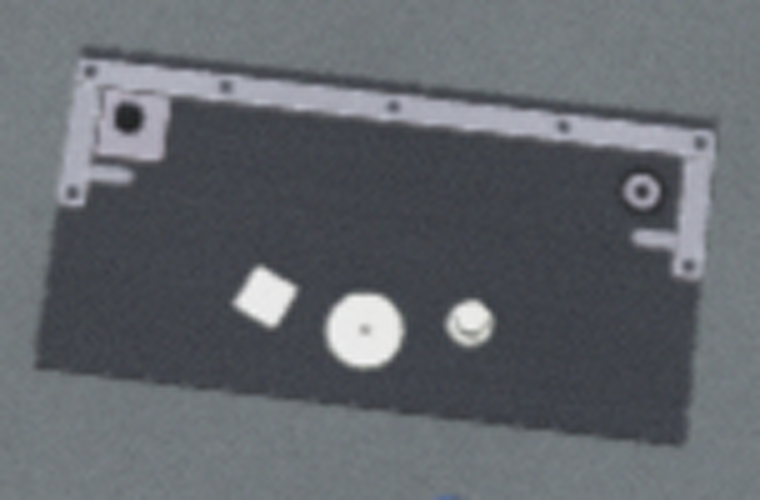

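```bash
cat >> h.py <<'E'
def cp(c,x,y,z,u0=240,v0=145,s=5): return pix2z(c,u0+(x+.5)/s-.5,v0+(y+.5)/s-.5,z)
E
python3 - <<'E'
from h import *
c=load('top0')
L=[((-110,210),(37,368),.010),((-110,-210),(685,443),.010),((51,-166),(641,191),.010),((18,167),(128,176),.024),((18,-167),(638,237),.024)]
A=np.array([l[0] for l in L])/1e3; B=np.array([cp(c,*l[1],l[2])[:2] for l in L])
a=A-A.mean(0);b=B-B.mean(0)
th=np.arctan2((a[:,0]*b[:,1]-a[:,1]*b[:,0]).sum(),(a*b).sum()); R=np.array([[np.cos(th),-np.sin(th)],[np.sin(th),np.cos(th)]])
t=B.mean(0)-R@A.mean(0); print('th',np.degrees(th),'t',t); print('res mm',np.round((B-(A@R.T+t))*1e3,1).tolist())
for n,x,y,z in [('disc',365,330,.026),('square',266,297,.024),('bushfoot',470,324,.014),('bushtop',472,316,.044)]:
    p=cp(c,x,y,z)[:2]; print(n,p.round(4),'nest mm',(R.T@(p-t)*1e3).round(1))
np.savez('nest.npz',R=R,t=t,th=th)
for q in [(-33,19),(75,0)]: print(q,R@np.array(q)/1e3+t)
E
```

```text
th -7.309966353872036 t [ 0.56450158 -0.00973528]
res mm [[-0.3, -2.5], [0.9, 1.3], [-0.3, 1.0], [0.3, -2.2], [-0.7, 2.4]]
disc [ 5.018e-01 -3.000e-04] nest mm [-63.4   1.3]
square [0.524  0.0626] nest mm [-49.4  66.5]
bushfoot [ 0.5068 -0.0674] nest mm [-49.8 -64.5]
bushtop [ 0.5071 -0.0676] nest mm [-49.6 -64.7]
(-33, 19) [0.5341873  0.01330912]
(75, 0) [ 0.638892   -0.01927807]
```

{"api": "apply_moves", "payload": {
  "moves": [
    [[0, 0, 0, 8], [0, 0, 0, 8], [0, 0, 0, 8], [0, 0, 0, 8], [0, 0, 0, 8], [0, 0, 0, 8], [0, 0, 0, 8], [0, 0, 0, 8], [0, 0, 0, 6], [0, 0, 0, 0]]
  ],
  "hand": -1
}}

```text
clock: 1.1
eef_pos: [0.224, 0.4423, 0.2419]
tool_rot: [0.996, -0.085, -0.003, 0.007]
ft_force: [-0.3, 0.2, -0.6]
grip_width: -0.0003
```

```bash
cat >> h.py <<'E'
def st():
    o=telemetry.get_obs(); n=np.load('nest.npz'); q=o['tool_rot']
    from scipy.spatial.transform import Rotation as Ro
    M=Ro.from_quat(q).as_matrix()
    yaw=np.degrees(np.arctan2(M[1,0],M[0,0])); p=np.array(o['eef_pos'])
    print('t',o['clock'],'nest mm',(n['R'].T@(p[:2]-n['t'])*1e3).round(1),'z',round(p[2]*1e3,1),'yaw err',round(yaw-np.degrees(n['th']),2),'tilt',M[:,2].round(3),'F',np.round(o['ft_force'],1),'grip',round(o['grip_width'],4),'q6',round(o['joint_pos'][5],2))
E
python3 -c "from h import *;st()"
```

```text
t 1.1 nest mm [-395.3  405. ] z 241.9 yaw err -2.44 tilt [-0.007 -0.013 -1.   ] F [-0.3  0.2 -0.6] grip -0.0003 q6 2.84
```

{"api": "apply_moves", "payload": {
  "moves": [
    [[27, 40, 8, -1], [27, 40, 8, -1], [27, 40, 8, 0], [27, 40, 8, 0], [27, 40, 8, 0], [27, 40, 8, 0], [27, 40, 8, 0], [27, 40, 8, 0], [27, 40, 8, 0], [20, 30, 8, 0]]
  ]
}}

```text
clock: 2.1
eef_pos: [0.4406, 0.0152, 0.1624]
tool_rot: [0.999, -0.047, -0.001, 0.005]
ft_force: [0.1, 1.5, -0.7]
grip_width: -0.0001
```

```bash
python3 -c "from h import *;st()"
```

```text
t 2.1 nest mm [-126.1    9. ] z 162.4 yaw err 1.95 tilt [-0.003 -0.01  -1.   ] F [ 0.1  1.5 -0.7] grip -0.0001 q6 1.71
```

{"api": "apply_moves", "payload": {
  "moves": [
    [[4, 3, 10, 1], [4, 3, 12, 1], [4, 2, 12, 0], [0, 0, 12, 0], [0, 0, 12, 0], [0, 0, 12, 0], [0, 0, 12, 0], [0, 0, 12, 0], [0, 0, 0, 0], [0, 0, 0, 0]]
  ]
}}

```text
clock: 3.1
eef_pos: [0.4486, 0.0049, 0.0609]
tool_rot: [0.998, -0.059, -0.005, 0.004]
ft_force: [-0.1, 0.5, -0.7]
grip_width: 0.0001
```

```bash
python3 -c "
from h import *;st();snap('wrist','w1');snap('scene','s1')
a=cv2.imread('pics/w1.png');b=cv2.imread('pics/s1.png')[160:260,210:420];b=cv2.resize(b,(640,305),interpolation=cv2.INTER_CUBIC)
cv2.imwrite('pics/v1.png',cv2.resize(np.vstack([a,b]),(545,600),interpolation=cv2.INTER_AREA))"
```

```text
t 3.1 nest mm [-116.8   -0.2] z 60.9 yaw err 0.55 tilt [-0.011 -0.008 -1.   ] F [-0.1  0.5 -0.7] grip 0.0001 q6 1.7
```

View pics/v1.png

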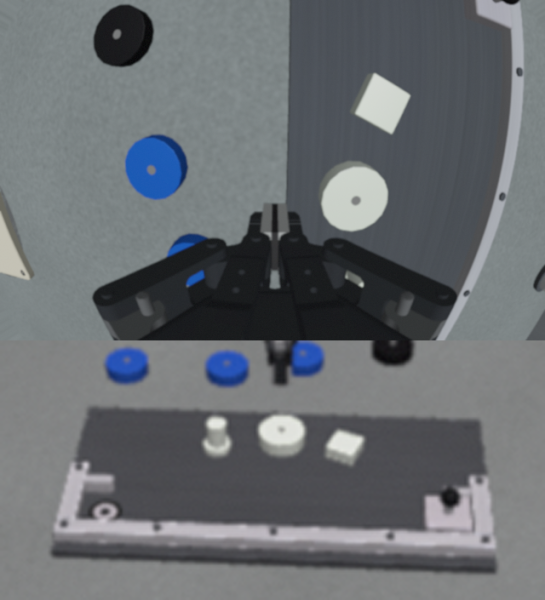

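Wrist view: the shut fingers (275,215) stand just in front of the white disc (355,198), over the plate edge. The blue disc (155,168), square and bush are all clear. I'm going down and starting the push gently.

{"api": "apply_moves", "payload": {
  "moves": [
    [[0, 0, 8, 0.5], [0, -1, 8, 0], [0, 0, 6, 0], [0, 0, 4, 0], [0, 0, 2, 0], [5, 0, 0, 0], [5, 0, 0, 0], [5, 0, 0, 0], [5, 0, 0, 0], [5, 0, 0, 0]]
  ]
}}

```text
clock: 4.2
eef_pos: [0.4769, 0.0022, 0.0322]
tool_rot: [0.998, -0.064, -0.003, 0.004]
ft_force: [-0.1, 0.2, 0.3]
grip_width: -0.0001
```

```bash
cat >> h.py <<'E'
def blobs(f,v0=145,v1=245,u0=240,u1=392):
    c=snap('top',f); n=np.load('nest.npz'); g=c['color'].min(2)[v0:v1,u0:u1]
    k,l,s,ce=cv2.connectedComponentsWithStats((g>195).astype(np.uint8))
    for i in range(1,k):
        if s[i,4]>15:
            p=pix2z(c,ce[i][0]+u0,ce[i][1]+v0,.026)[:2]; print(s[i,4],(n['R'].T@(p-n['t'])*1e3).round(1))
E
python3 -c "from h import *;st();blobs('t2')"
```

```text
t 4.2 nest mm [-88.4   0.7] z 32.2 yaw err 0.01 tilt [-0.007 -0.008 -1.   ] F [-0.1  0.2  0.3] grip -0.0001 q6 1.71
26 [-47.4 -63.1]
```

{"api": "apply_moves", "payload": {
  "moves": [
    [[8, 0, 0, 0], [8, 0, 0, 0], [8, 0, 0, 0], [8, 0, 0, 0], [8, 0, 0, 0], [8, 0, 0, 0], [8, 0, 0, 0], [8, 0, 0, 0], [8, 0, 0, 0], [6, 0, 0, 0]]
  ]
}}

```text
clock: 5.25
eef_pos: [0.5624, -0.0087, 0.0319]
tool_rot: [0.998, -0.064, -0.002, 0.004]
ft_force: [-0.2, 0.2, -0.3]
grip_width: 0.0001
```

```bash
python3 -c "
from h import *;st();snap('scene','s3');snap('wrist','w3');c=snap('top','t3')
b=cv2.imread('pics/s3.png')[160:260,210:420];a=cv2.imread('pics/w3.png')
cv2.imwrite('pics/v3.png',cv2.resize(np.vstack([a,cv2.resize(b,(640,305),interpolation=cv2.INTER_CUBIC)]),(545,600),interpolation=cv2.INTER_AREA))"
```

```text
t 5.25 nest mm [-2.2  0.7] z 31.9 yaw err -0.0 tilt [-0.005 -0.008 -1.   ] F [-0.2  0.2 -0.3] grip 0.0001 q6 1.69
```

View pics/v3.png

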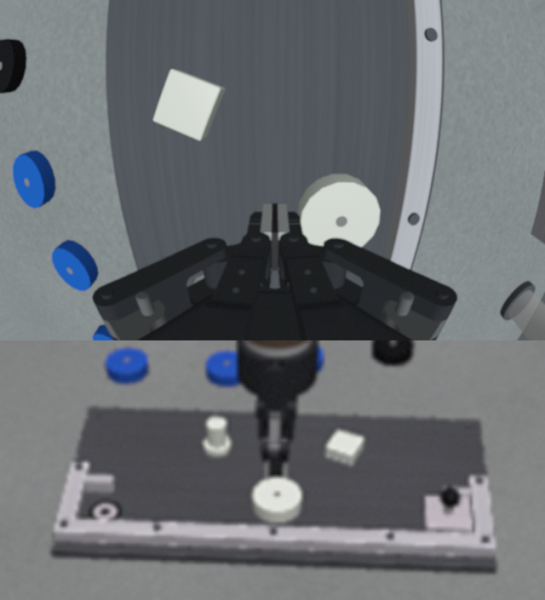

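```bash
cat >> h.py <<'E'
def scdisc(f,lo=None):
    c=load(f); n=np.load('nest.npz'); g=c['color'].min(2)
    k,l,s,ce=cv2.connectedComponentsWithStats((g>195).astype(np.uint8)[160:260,210:420])
    for i in range(1,k):
        if s[i,4]>20:
            p=pix2z(c,ce[i][0]+210,ce[i][1]+160,.026)[:2]; print(s[i,4],(n['R'].T@(p-n['t'])*1e3).round(1))
E
python3 -c "
from h import *
c=load('s3');n=np.load('nest.npz')
print(n['R'].T@(pix2z(c,316.7,219.7,.026)[:2]-n['t'])*1e3)
scdisc('s0') if 0 else scdisc('s3');print('before');scdisc('scene0')"
```

```text
[37.45206057  4.95563341]
22 [-69.9 -64.8]
71 [-44.4  69.3]
172 [35.7  3.9]
before
138 [-61.8   4.2]
69 [-44.8  69.4]
```

{"api": "apply_moves", "payload": {
  "moves": [
    [[3, 0, 0, 0], [3, 0, 0, 0], [3, 0, 0, 0], [2, 0, 0, 0], [1, 0, 0, 0], [1, 0, 0, 0], [1, 0, 0, 0], [0.5, 0, 0, 0], [0.5, 0, 0, 0], [0.5, 0, 0, 0]]
  ]
}}

```text
clock: 6.4
eef_pos: [0.5767, -0.0106, 0.0315]
tool_rot: [0.998, -0.064, -0.004, 0.004]
ft_force: [0.1, 0.2, 1.0]
grip_width: 0.0001
```

```bash
python3 -c "
from h import *;st();snap('scene','s4');scdisc('s4')"
```

```text
t 6.4 nest mm [12.3  0.7] z 31.5 yaw err 0.01 tilt [-0.008 -0.007 -1.   ] F [0.1 0.2 1. ] grip 0.0001 q6 1.68
21 [-69.6 -65. ]
71 [-44.4  69.3]
174 [50.6  4.4]
```

Almost at the rail, with no contact force yet. I'm nudging on in small steps.

{"api": "apply_moves", "payload": {
  "moves": [
    [[1, 0, 0, 0], [1, 0, 0, 0], [1, 0, 0, 0], [1, 0, 0, 0], [1, 0, 0, 0], [0.5, 0, 0, 0], [0, 0, 0, 0], [0, 0, 0, 0], [0, 0, 0, 0], [0, 0, 0, 0]]
  ]
}}

```text
clock: 7.45
eef_pos: [0.5794, -0.011, 0.0306]
tool_rot: [0.998, -0.064, -0.007, 0.004]
ft_force: [-1.9, 1.2, 1.0]
grip_width: -0.0
```

```bash
python3 -c "
from h import *;st();snap('scene','s5');scdisc('s5')"
```

```text
t 7.45 nest mm [14.9  0.6] z 30.6 yaw err 0.02 tilt [-0.015 -0.007 -1.   ] F [-1.9  1.2  1. ] grip -0.0 q6 1.68
21 [-69.6 -65. ]
72 [-44.3  69.5]
179 [52.6  3.7]
```

The disc is at the rail: the finger has stalled with about 2 N of reaction. Next I back off, go round to the disc's +y side and turn the face 8° so the push also holds the disc to the rail.

{"api": "apply_moves", "payload": {
  "moves": [
    [[-6, 0, -1, 0], [-8, 0, -1, 0], [0, -12, 0, -2], [0, -13, 0, -2], [0, -13, 0, -2], [0, -12, 0, -2], [0, 0, 0, 0], [12, 0, 0, 0], [15, 0, 0, 0], [10, 0, 0, 0]]
  ]
}}

```text
clock: 8.5
eef_pos: [0.608, 0.049, 0.0331]
tool_rot: [1.0, 0.015, -0.005, 0.004]
ft_force: [-0.0, -0.3, -0.7]
grip_width: 0.0003
```

```bash
python3 -c "
from h import *;st();snap('scene','s6');scdisc('s6')"
```

```text
t 8.5 nest mm [35.7 63.8] z 33.1 yaw err 9.05 tilt [-0.009 -0.007 -1.   ] F [-0.  -0.3 -0.7] grip 0.0003 q6 1.62
21 [-69.6 -65. ]
181 [52.5  3.9]
```

{"api": "apply_moves", "payload": {
  "moves": [
    [[5, 1, 0, 1], [4, 1, 0, 0], [-1, 7, 0, 0], [-1, 7, 0, 0], [-0.7, 5, 0, 0], [-0.7, 5, 0, 0], [-0.8, 6, 0, 0], [-1.1, 8, 0, 0], [-1.1, 8, 0, 0], [-0.7, 5, 0, 0]]
  ]
}}

```text
clock: 9.55
eef_pos: [0.6101, -0.0088, 0.0332]
tool_rot: [1.0, 0.006, -0.005, 0.004]
ft_force: [-0.5, -0.4, 0.2]
grip_width: -0.0004
```

```bash
python3 -c "
from h import *;st();snap('scene','s7');scdisc('s7')"
```

```text
t 9.55 nest mm [45.1  6.7] z 33.2 yaw err 7.95 tilt [-0.01  -0.008 -1.   ] F [-0.5 -0.4  0.2] grip -0.0004 q6 1.55
21 [-69.6 -65. ]
71 [-44.4  69.3]
174 [ 53.1 -26.5]
```

{"api": "apply_moves", "payload": {
  "moves": [
    [[-1.3, 9, 0, 0], [-1.3, 9, 0, 0], [-1.3, 9, 0, 0], [-1.3, 9, 0, 0], [-1.3, 9, 0, 0], [-1.3, 9, 0, 0], [-1.3, 9, 0, 0], [-1.3, 9, 0, 0], [-1.3, 9, 0, 0], [-0.8, 6, 0, 0]]
  ]
}}

```text
clock: 10.6
eef_pos: [0.5974, -0.1043, 0.0341]
tool_rot: [1.0, 0.005, -0.005, 0.004]
ft_force: [0.0, 0.6, -0.1]
grip_width: -0.0002
```

```bash
python3 -c "
from h import *;st();snap('scene','s8');scdisc('s8')"
```

```text
t 10.6 nest mm [ 44.6 -89.6] z 34.1 yaw err 7.9 tilt [-0.01  -0.009 -1.   ] F [ 0.   0.6 -0.1] grip -0.0002 q6 1.39
22 [-69.4 -64.7]
72 [-44.3  69.5]
173 [  52.2 -122.6]
```

{"api": "apply_moves", "payload": {
  "moves": [
    [[-0.8, 6, 0.5, 0], [-0.8, 6, 0.5, 0], [-0.8, 6, 0, 0], [-0.7, 5, 0, 0], [-0.7, 5, 0, 0], [-0.4, 3, 0, 0], [-0.3, 2, 0, 0], [-0.3, 2, 0, 0], [-0.1, 1, 0, 0], [0, 0, 0, 0]]
  ]
}}

```text
clock: 11.65
eef_pos: [0.5924, -0.1438, 0.0333]
tool_rot: [1.0, 0.005, -0.005, 0.004]
ft_force: [-0.5, -0.6, -0.7]
grip_width: -0.0003
```

```bash
python3 -c "
from h import *;st();snap('scene','s9');scdisc('s9')"
```

```text
t 11.65 nest mm [  44.8 -129.4] z 33.3 yaw err 7.9 tilt [-0.01  -0.009 -1.   ] F [-0.5 -0.6 -0.7] grip -0.0003 q6 1.33
21 [-69.6 -65. ]
72 [-44.3  69.5]
173 [  52.1 -163.5]
```

Very nearly home. I'm nudging in with small steps until there's a force reaction.

{"api": "apply_moves", "payload": {
  "moves": [
    [[-0.1, 1, 0, 0], [-0.1, 1, 0, 0], [-0.1, 1, 0, 0], [-0.1, 1, 0, 0], [-0.1, 1, 0, 0], [-0.1, 1, 0, 0], [-0.1, 1, 0, 0], [0, 1, 0, 0], [0, 1, 0, 0], [0, 1, 0, 0]]
  ]
}}

```text
clock: 12.7
eef_pos: [0.5924, -0.1443, 0.0335]
tool_rot: [1.0, 0.009, -0.005, -0.005]
ft_force: [0.4, 5.9, 0.6]
grip_width: 0.0002
```

```bash
python3 -c "
from h import *;st();snap('scene','s10');scdisc('s10')"
```

```text
t 12.7 nest mm [  44.8 -130. ] z 33.5 yaw err 8.4 tilt [-0.009  0.009 -1.   ] F [0.4 5.9 0.6] grip 0.0002 q6 1.31
21 [-69.6 -65. ]
71 [-44.4  69.3]
173 [  52.2 -163.6]
```

Stalled with 6 N of reaction at the end stop. I'm backing straight off and then going up and clear.

{"api": "apply_moves", "payload": {
  "moves": [
    [[0, -3, 0, 0], [0.5, -5, 0, 0], [0, -8, 0, 0], [0, -8, 0, 0], [0, -5, -10, 0], [0, 0, -25, 0], [0, 0, -30, 0], [0, 0, -30, 0], [0, 0, -20, 0], [0, 0, 0, 0]]
  ]
}}

```text
clock: 13.75
eef_pos: [0.5927, -0.1141, 0.155]
tool_rot: [1.0, 0.01, -0.005, -0.001]
ft_force: [0.1, -0.8, 0.3]
grip_width: 0.0001
```

{"api": "apply_moves", "payload": {
  "moves": [
    [[0, -10, -10, 0], [0, -30, -10, 0], [0, -30, 0, 0], [0, -40, 0, 0], [0, -40, 0, 0], [0, -40, 0, 0], [0, -40, 0, 0], [0, -30, 0, 0], [0, -10, 0, 0], [0, 0, 0, 0]]
  ]
}}

```text
clock: 14.75
eef_pos: [0.5817, 0.1709, 0.1704]
tool_rot: [1.0, 0.009, -0.012, -0.0]
ft_force: [-0.2, -0.3, -0.9]
grip_width: 0.0001
```

```bash
python3 -c "
from h import *;st();snap('scene','s11');scdisc('s11');blobs('t11')
b=cv2.imread('pics/s11.png')[195:250,220:300];a=cv2.imread('pics/t11.png')[145:245,290:392]
cv2.imwrite('pics/v11.png',np.vstack([cv2.resize(b,(560,300),interpolation=cv2.INTER_CUBIC),cv2.resize(a,(560,300),interpolation=cv2.INTER_CUBIC)]))"
```

```text
t 14.75 nest mm [ -5.9 181.4] z 170.4 yaw err 8.39 tilt [-0.023  0.    -1.   ] F [-0.2 -0.3 -0.9] grip 0.0001 q6 1.83
23 [-69.6 -64.5]
73 [-44.5  69.4]
180 [  52.3 -163.5]
136 [  50.3 -164.5]
65 [-49.5  67. ]
23 [-46.9 -64.4]
```

View pics/v11.png

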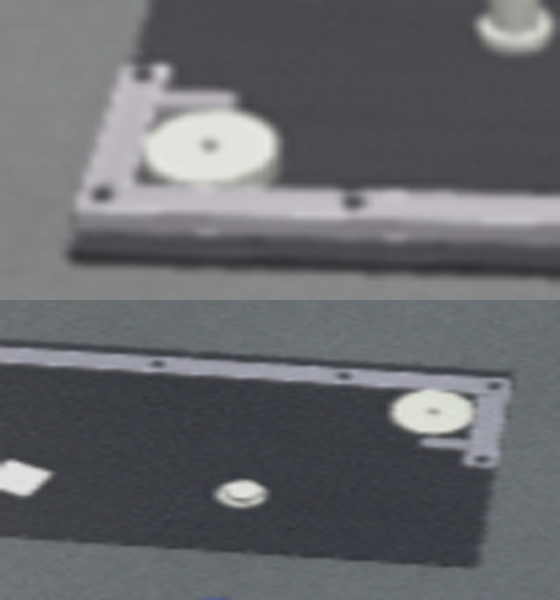

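Scene crop: the disc (210,148) lies flat in the corner, touching the end stop and rail. The top crop agrees, with the disc at (432,411). The square and bush are unmoved, and the arm is clear.

```bash
python3 -c "from h import *;workorder.job_done();st()"
```

```text
the job is handed in; nothing more can be done
the job is handed in; nothing more can be done
```

The white disc is seated in the open -y pocket and the job is handed in, finished at about 15 s on the robot's clock. With the gripper shut, I pushed it with the outside of the fingertips to the back rail. I then slid it along the rail until it stopped against the end stop.

- **Contact forces:** the push stalled at about 2 N at the rail and about 6 N at the end stop. Both are far below the limits.
- **Final position:** the top camera puts the disc at nest (50.3, -164.5) mm and the scene camera at (52.3, -163.5) mm, against the nominal (51, -166). The two cameras had differed by up to about 3 mm on the same things from the start, so this is within measuring error. The crops show the disc flat, touching rail and stop.
- **Other things:** the square and bush measured the same before and after, to within 0.5 mm. The arm never went near the screwdriver, jar, fitting, cup or spanner; I did not measure them again. The arm ended up clear, touching nothing.

No check failed. I saw no rise in force towards the rail in the final push. That the disc touches the rail there rests on its scene-camera position, within 0.3 mm of when it was pressed against the rail, and on the picture.

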